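Clamp a stoneware jar and scrub it out with a bottle brush

TASK

Scrub out the stoneware jar that stands in the washing cradle: first push the cradle's sliding jaw up until the jar's foot is held between both jaws, because the stiff bristles would otherwise lift the jar. Then take the bottle brush off its stand and give the jar three full strokes, each down to the bottom and back up until the bristles show at the mouth, and hang the brush back in the stand's fork by its collar. The jar stays clamped and upright in the cradle, and the glaze pots standing nearby are left alone.

Things in the scene. Friction and masses are not known exactly. Their poses are not given: they have to be found in the camera images.
- cradle: washing cradle, fixed: wooden board 252 x 124 x 12 mm with an aluminium vee jaw fixed at one end, a sliding one at the other (jaw tops 31 mm above the table). Origin under the board, below the clamped jar's axis. x is the sliding direction, from the sliding jaw to the fixed jaw; the board spans x -172 to +80 mm, y +-62 mm. The jaws' lips reach 5.5 mm over the jar's foot, 2.5 mm above it
- cradle_seat (a point): point on the board's top where the centre of the jar's underside is when the jar is clamped; axes as the cradle's
- jaw (a joint): travel of the sliding jaw in m along the cradle's x: 0 is wide open, about 0.032 is clamped on the jar; it slides stiffly (about 7 N, plus the jar's own friction) and stays where it is left
- jaw_grip (a point): middle of the upright black handle of the sliding jaw, a round knob of diameter 18 to 20 mm that stands 60 to 108 mm above the table (this point is 85 mm above it) and 92 mm behind the jar's axis when clamped; moves with the jaw; axes as the cradle's
- jar: white stoneware jar, loose, 108 mm high: foot 84 mm across and 9 mm high, straight body 68 mm across, bore 58 mm, inner floor 10 mm above the underside, mouth open at the top. Origin at the centre of its underside, z up along its axis. At the start it stands loosely on the board between the open jaws
- brush: bottle brush 194 mm long, 150 g, hanging tip down at the start. Origin at its tip, z towards the handle. Springy bristles from 0 to 62 mm, 63 mm across in the middle, rounded at both ends; they yield and rub in the jar's bore (about 5 N). Wire stem 9 mm thick to 126 mm, steel collar 30 mm across from 126 to 134 mm, round wooden handle 24 mm across from 134 to 194 mm
- brush_grip (a point): point on the brush's axis in the middle of the wooden handle, 164 mm above the tip
- brush_collar (a point): centre of the underside of the brush's collar, 126 mm above the tip
- stand: brush stand, fixed: round foot 116 mm across, a post 13 mm thick 55 mm behind the brush's axis (+x), on it a level steel fork, 7 mm thick, top at 148 mm. Its slot, 14 mm wide, is open towards -x: flared mouth 35 mm in front of the brush's axis, closed end 9 mm behind it. Nibs 4 mm high on the prongs, 20 to 24 mm in front, keep the collar in. Origin on the table below the hanging brush; z up
- stand_seat (a point): point at the height of the fork's top, on the axis of the hanging brush: the collar's underside rests here; axes as the stand's
- glaze_tin: bystander: speckled glaze pot with a brown lid, 62 mm across and high; origin at its underside
- glaze_jar_a: bystander: white glaze jar with a blue lid, 56 mm across, 70 mm high; origin at its underside
- glaze_jar_b: bystander: brown glaze jar with a black lid, 48 mm across, 60 mm high; origin at its underside
There are look-alikes about, which are no part of the job. What is shaped like the brush but yellow is not meant.

How it is judged (in metres and radians):
On the way, in this order (a step that is already met when the one before it is completed fails the run):
1. the sliding jaw has been pushed up so that the jar's foot sits between both jaws (value of joint jaw above 0.029 m and horizontal distance between jar and cradle_seat below 0.007 m), for 0.2 s.
2. first stroke: the brush tip is down at the bottom of the jar (within 12 mm of its inner floor) (z of brush in the frame of jar between 0 and 0.022 m and horizontal distance between brush and jar below 0.02 m and value of joint jaw above 0.029 m), for 0.04 s.
3. first stroke: the brush is drawn up until its bristles reach the mouth (tip at least 42 mm above the inner floor, still over the jar) (z of brush in the frame of jar between 0.052 and 0.16 m and horizontal distance between brush and jar below 0.02 m and value of joint jaw above 0.029 m), for 0.04 s.
4. second stroke: the brush tip is down at the bottom of the jar (within 12 mm of its inner floor) (all of step 2), for 0.04 s.
5. second stroke: the brush is drawn up until its bristles reach the mouth (tip at least 42 mm above the inner floor, still over the jar) (all of step 3), for 0.04 s.
6. third stroke: the brush tip is down at the bottom of the jar (within 12 mm of its inner floor) (all of step 4), for 0.04 s.
7. third stroke: the brush is drawn up until its bristles reach the mouth (tip at least 42 mm above the inner floor, still over the jar) (all of step 5), for 0.04 s.
At the end, for the whole second after the job is handed in: The brush hangs upright (0.12 rad) and at rest in the fork, collar on the fork within 4 mm in height and 9 mm sideways of the seat point; the jaw is still closed (travel over 29 mm); the jar stands upright on the board within 7 mm of its seat point (all of step 1 and angle between jar's own z axis and vertical below 0.08 rad and z of jar in the frame of cradle below 0.016 m and horizontal distance between brush_collar and stand_seat below 0.009 m and z of brush_collar in the frame of stand_seat between -0.004 and 0.004 m and angle between brush's own z axis and vertical below 0.12 rad and linear speed of brush below 0.05 m/s and linear speed of jar below 0.02 m/s); the robot touches nothing.
It fails at once if the jar is lifted more than 15 mm off the board or tipped by more than 0.25 rad (z of jar in the frame of cradle above 0.027 m or angle between jar's own z axis and vertical above 0.25 rad).
It fails at once if a nearby glaze pot is moved by more than 30 mm (distance of any of glaze_tin, glaze_jar_a, glaze_jar_b from where it was at the start of the episode above 0.03 m).
It also fails if it takes over 72 s, if anything falls off the work surface, if the arm or the gripper's body presses on something with over 40 N, if the wrist force passes 120 N, or if a joint passes its speed limit or range.

ROBOT

A 7-joint arm with a two-finger parallel gripper is mounted at the origin on the work surface; the furniture and walls round the work are solid. World frame = base frame: x ahead of the robot, y to its left, z up, the work surface at z = 0. Lengths are in m, angles in degrees, forces in N, time in s.
With the tool pointing down it reaches from about 0.425 to 0.875 m from the base axis. Payload 4.7 kg.
Tool frame: the origin (TCP) lies at the centre of the arm's flange, where the gripper is bolted on; the fingertips stand 182 mm ahead of it and the grasp point (between the pads) lies 164 mm ahead of it (env.grip_depth is the distance from the TCP to the grasp point, in m); z points along the fingers, y is the line along which they close (so a half turn about z gives the same grasp; the last joint's range is limited). The gripper opens to 87 mm and grips with 3 to 60 N. Pads are 19 mm wide; open, the fingers measure 117 mm over their backs; the gripper's body (75 mm by 190 mm) begins 51 mm behind the grasp point.
Start: joints at [-65.025, 18.392, -4.016, 83.108, 1.295, 78.541, -3.26], TCP at [0.266, 0.593, 0.405] pointing down, gripper open.
Joint ranges: [-163.93, 163.93], [-17.29, 119.83], [-79.2, 71.16], [3.27, 140.29], [-89.18, 269.18], [5.43, 117.66], [-154.24, 154.24]. Speed limits (degrees/s): [147.25, 147.25, 180, 180, 180, 180, 180].

INTERFACE

Orientations are given as [roll, pitch, yaw] about the fixed x, y, z axes, in that order (R = Rz(yaw) Ry(pitch) Rx(roll)).
In Python, from cell import env gives the robot as it stands. The module is installed in compiled form; this text tells all that it offers.
- The arm moves only by the tool send_rows, never from a script. Its arguments are lists of equal length, an entry for each row: "xyz": the shift along the tool's x, y, z in m, a list of three; "rotation": the turn, a rotation vector about the tool's x, y, z in rad, a list of three; "jaw": the opening, from 0 (shut) to 1 (fully open). A call has 1 to 20 rows; each row shifts and turns the commanded pose from where the row before left it, along the tool's axes as they then stand; what a row does not reach is not made up. A row lasts 1/10 s, in which the tool goes at most 50 mm and 8.59 degrees, less where a joint would pass 70% of its speed; a pose out of reach is approached as far as the arm can. A call is refused whole if a number of a shift passes 0.05 or a number of a turn 0.15, either way. A call with a gripper value outside its range is refused whole. The fingers move at their own pace and stop on an object; "newtons" is the grip in N (left out, the last holds). Time passes only in rows, so rows that do not move let the fingers close. It gives the time, the measured TCP pose, the force, the opening and the grip force at its end, in the units of the state.
- env.get_obs(): the state, without advancing time (a new reading comes with each control period).
- env.read_camera(name): name is "scene" or "top" or "wrist"; returns a dict with "image" (420x560x3 uint8, blue, green, red), "fx", "fy", "cx", "cy" (pixels), "R" (3x3) and "t" (3): a world point X has camera coordinates R X + t. Camera axes: x right, y down, z forward; pixel columns grow to the right and rows downward; lengths in m; the calibration is good to about 2 mm. A picture is of the moment at which its call begins. There is no depth.
- env.sign_off(): hands the job in; it is judged then, once.
The state is a dict: "time_s": time; "qpos": joint angles; "joint_velocities": joint speeds; "effort": joint torques, N m; "tool_pos": TCP position; "tool_rot": TCP orientation; "force": force on the tool from outside, world axes, zero at the start; "wrist_torque": the same for the moment, N m; "grip_width": finger opening in m; "grasp_force": force on a finger pad.
Only numpy, scipy, OpenCV 4.12 (cv2) and the standard library are available. Lean on these libraries where they do the work, as an engineer would, in place of code of your own. Each camera call takes 0.05 s, during which the arm holds its last target. There are 200 camera calls.

## Working session

There is one attempt and no reset: what is moved stays moved. The work goes in short steps, Python scripts to look and compute and a tool call to move; the robot and the scene stay as the last step left them, time stands still between calls to the robot, and variables do not carry over. Pictures are saved under pics/ and viewed, at most 10 in all, crops included, and the job is handed in when it is done.

Besides the shell and the picture viewer there is one more tool, called after "Emit:" as name(argument=value, ...), one argument or row to a line, values as JSON. send_rows: Moves the arm, as the interface text tells. Its arguments: {"type":"object","properties":{"xyz":{"type":"array"},"rotation":{"type":"array"},"jaw":{"type":"array"},"newtons":{"type":"number"}},"required":["xyz","rotation","jaw"]}

```bash
mkdir -p pics
cat > h.py <<'E'
import numpy as np, cv2, pickle
from cell import env
def snap(n,f):
    c=env.read_camera(n); cv2.imwrite(f'pics/{f}.png',c['image']); pickle.dump(c,open(f'pics/{f}.pkl','wb')); return c
def load(f): return pickle.load(open(f'pics/{f}.pkl','rb'))
def ray(c,u,v):
    R=np.array(c['R']);o=-R.T@np.array(c['t']); d=R.T@np.array([(u-c['cx'])/c['fx'],(v-c['cy'])/c['fy'],1]); return o,d/np.linalg.norm(d)
def onz(c,u,v,z):
    o,d=ray(c,u,v); return o+d*(z-o[2])/d[2]
def tri(rs):
    A=0;b=0
    for o,d in rs:
        P=np.eye(3)-np.outer(d,d);A=A+P;b=b+P@o
    x=np.linalg.solve(A,b); return x,[np.linalg.norm((np.eye(3)-np.outer(d,d))@(x-o)) for o,d in rs]
def proj(c,X):
    p=np.array(c['R'])@np.array(X)+np.array(c['t']); return c['fx']*p[0]/p[2]+c['cx'],c['fy']*p[1]/p[2]+c['cy']
E
python3 - <<'E'
from h import *
s=env.get_obs(); print(s)
for n in("scene","top","wrist"):
    c=snap(n,n+"0"); print(n,c['fx'],c['cx'],c['cy'],-np.array(c['R']).T@np.array(c['t']),np.array(c['R'])[2])
a=load("scene0")['image'];b=load("top0")['image']
E
```

```text
{'time_s': 0.0, 'qpos': array([-65.02608215,  18.43727605,  -4.01613869,  83.17602555,
         1.29587937,  78.53809539,  -3.25952307]), 'joint_velocities': array([ 0.00841901, -0.0423316 ,  0.04993402,  0.02480055, -0.04983379,
        0.13716508,  0.1372491 ]), 'effort': array([ 3.20404524e-04, -4.91291428e+01, -4.03539296e-01, -3.12532961e+01,
       -6.38788682e-02,  4.38849139e-02,  1.99446226e-04]), 'tool_pos': array([0.26603996, 0.59283408, 0.40367163]), 'tool_rot': array([-1.79893896e+02,  6.36142601e-03,  1.55837091e+02]), 'force': array([-0.66219987,  0.58268839,  0.20008636]), 'wrist_torque': array([-0.0223446 ,  0.0167298 , -0.01889069]), 'grasp_force': 0.0, 'grip_width': 0.08678519452301223}
scene 447.7339308504044 273.88175393333483 209.68311047920636 [ 0.18010977 -0.53735858  0.64352927] [ 0.42678912  0.68573761 -0.58958882]
top 412.892653209389 274.8011675380014 211.0314162404754 [0.41392256 0.08497049 1.02924544] [ 0.14231764 -0.01281777 -0.98973804]
wrist 298.3161121128436 281.8355334075511 208.33551463724558 [0.20135932 0.62185638 0.3840278 ] [ 0.23357975 -0.10633527 -0.96650572]
```

View pics/scene0.png

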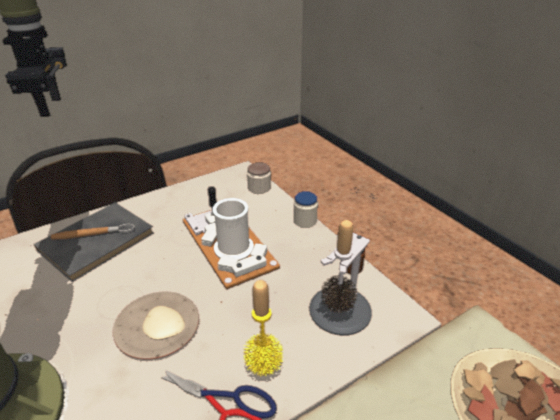

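View pics/top0.png

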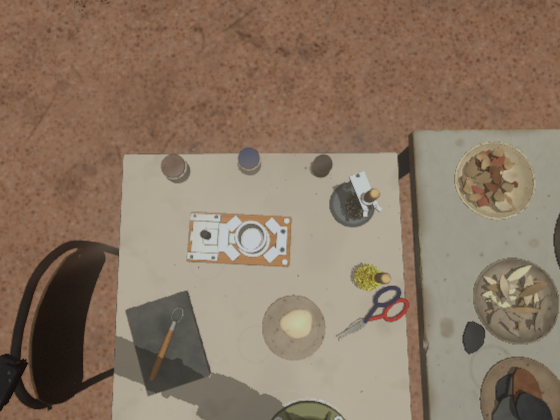

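Scene: cradle with jar at (232,230), black knob (212,197). Brush candidates: the dark-bristled brush in its stand, handle at (345,238) in scene and (372,195) in top; the yellow one, handle at (260,297) and (383,279); and the wooden-handled loop tool on the slate, (95,232). By the description I choose the dark-bristled one in the fork, and check it in a close crop.

Run:
```python
from h import *
a=load("scene0");b=load("top0")
c1=cv2.resize(a['image'][170:340,180:380],None,fx=2.0*1.5,fy=3,interpolation=cv2.INTER_CUBIC)
cv2.imwrite('pics/cr1.png',c1[:, :])
c2=cv2.resize(b['image'][150:300,180:400],None,fx=3.6,fy=3.6,interpolation=cv2.INTER_CUBIC)
cv2.imwrite('pics/cr2.png',c2[:600,:800])
```

```text
(no output)
```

View pics/cr1.png

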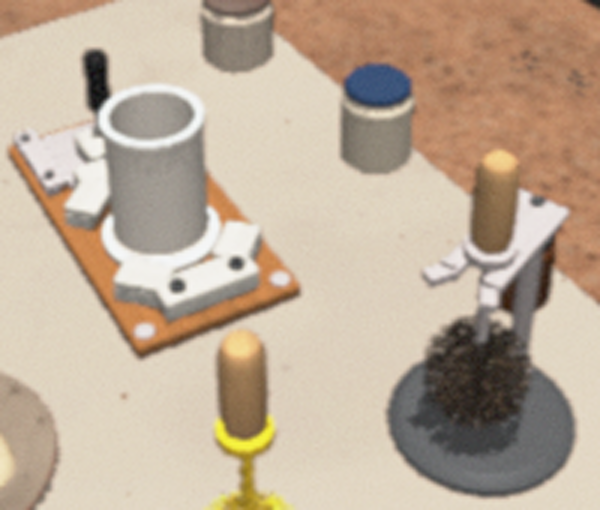

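View pics/cr2.png

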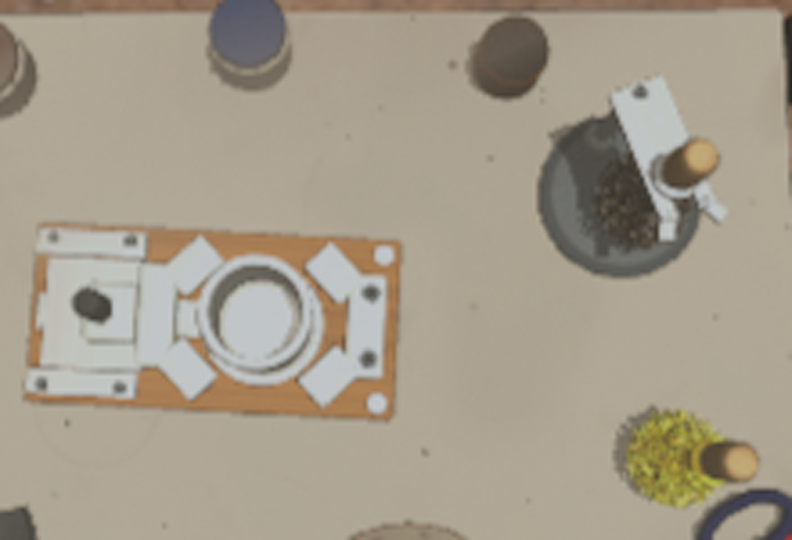

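The crops confirm it: dark-bristled brush, steel collar in the fork at scene (343,255) and top (369,201). The fork's mouth opens down-right in top and the post bolt is at (358,176). The yellow one is rejected. Now I measure.

Run:
```python
from h import *
a=load("scene0");b=load("top0")
np.set_printoptions(precision=4,suppress=True)
def mask(c,lo,hi,box):
    h=cv2.cvtColor(c['image'],cv2.COLOR_BGR2HSV); m=cv2.inRange(h,np.array(lo),np.array(hi)); k=np.zeros_like(m); x0,y0,x1,y1=box; k[y0:y1,x0:x1]=m[y0:y1,x0:x1]; return k
def big(m):
    cs,_=cv2.findContours(m,0,2); c=max(cs,key=cv2.contourArea); M=cv2.moments(c); return c,(M['m10']/M['m00'],M['m01']/M['m00'])
# board
m=mask(b,(5,110,60),(20,255,255),(180,205,300,275)); pts=cv2.findNonZero(m)
P=np.array([onz(b,u,v,.012)[:2] for u,v in cv2.convexHull(pts)[:,0]],np.float32)
r=cv2.minAreaRect(P*1000); box=cv2.boxPoints(r)/1000; print("board",r,box)
# knob
kt,ct=big(mask(b,(0,0,0),(180,255,70),(195,222,220,250)))
ks,cs=big(mask(a,(0,0,0),(180,255,70),(203,180,222,213)))
print("knob",ct,cs,cv2.boundingRect(kt),cv2.boundingRect(ks),tri([ray(b,*ct),ray(a,*cs)]))
# handle
ht,c1=big(mask(b,(8,70,60),(25,255,255),(362,185,385,206)))
hs,c2=big(mask(a,(8,70,60),(25,255,255),(330,215,360,258)))
print("handle",c1,c2,cv2.boundingRect(ht),cv2.boundingRect(hs),cv2.minAreaRect(ht),cv2.minAreaRect(hs),tri([ray(b,*c1),ray(a,*c2)]))
# fork points at .148
f=lambda x,y:onz(b,180+x/3.6,150+y/3.6,.148)
bolt=f(640,92);pr=f(690,222);print("fork",bolt,pr,np.degrees(np.arctan2(*(bolt-pr)[1::-1])))
sb=tri([ray(b,180+640/3.6,150+92/3.6),ray(a,180+538/3,170+202/3)]);print("bolt tri",sb)
print("collar",tri([ray(b,180+680/3.6,150+184/3.6),ray(a,180+492/3,170+247/3)]))
print("foot disc", onz(b,180+620/3.6,150+196/3.6,.01))
for n,(x,y),z in(("jar mouth",(254,312),.12),("tin",(0,50),.062),("ja",(248,30),.07),("jb",(513,50),.06)): print(n,onz(b,180+x/3.6,150+y/3.6,z))
print("jarTri",tri([ray(b,180+254/3.6,150+312/3.6),ray(a,180+151/3,170+117/3)]))
```

```text
board ((492.22833251953125, 159.85568237304688), (248.1305389404297, 120.6729507446289), 86.53668212890625) [[0.4245 0.0397]
 [0.545  0.0324]
 [0.5599 0.28  ]
 [0.4395 0.2873]]Traceback (most recent call last):
  File "<stdin>", line 13, in <module>
  File "<stdin>", line 7, in big
ValueError: max() iterable argument is empty
```

```bash
cat > m.py <<'E'
from h import *
a=load("scene0");b=load("top0")
np.set_printoptions(precision=4,suppress=True)
def mask(c,lo,hi,box):
    h=cv2.cvtColor(c['image'],cv2.COLOR_BGR2HSV); m=cv2.inRange(h,np.array(lo),np.array(hi)); k=np.zeros_like(m); x0,y0,x1,y1=box; k[y0:y1,x0:x1]=m[y0:y1,x0:x1]; return k
def big(m):
    cs,_=cv2.findContours(m,0,2); c=max(cs,key=cv2.contourArea); M=cv2.moments(c); return c,(M['m10']/M['m00'],M['m01']/M['m00'])
E
python3 - <<'E'
from m import *
kt,ct=big(mask(b,(0,0,0),(180,255,100),(195,225,216,245)))
ks,cs=big(mask(a,(0,0,0),(180,255,100),(203,180,222,208)))
print("knob",ct,cs,cv2.boundingRect(kt),cv2.boundingRect(ks),tri([ray(b,*ct),ray(a,*cs)]))
# handle
ht,c1=big(mask(b,(8,70,60),(25,255,255),(362,185,385,206)))
hs,c2=big(mask(a,(8,70,60),(25,255,255),(330,215,360,258)))
print("handle",c1,c2,cv2.boundingRect(ht),cv2.boundingRect(hs),cv2.minAreaRect(ht),cv2.minAreaRect(hs),tri([ray(b,*c1),ray(a,*c2)]))
f=lambda x,y:onz(b,180+x/3.6,150+y/3.6,.148)
bolt=f(640,92);pr=f(690,222);print("fork",bolt,pr,np.degrees(np.arctan2(*(bolt-pr)[1::-1])))
sb=tri([ray(b,180+640/3.6,150+92/3.6),ray(a,180+538/3,170+202/3)]);print("bolt tri",sb)
print("collar",tri([ray(b,180+680/3.6,150+184/3.6),ray(a,180+492/3,170+247/3)]))
print("foot disc", onz(b,180+620/3.6,150+196/3.6,.01))
for n,(x,y),z in(("jar mouth",(254,312),.12),("tin",(0,50),.062),("ja",(248,30),.07),("jb",(513,50),.06)): print(n,onz(b,180+x/3.6,150+y/3.6,z))
print("jarTri",tri([ray(b,180+254/3.6,150+312/3.6),ray(a,180+151/3,170+117/3)]))
E
```

```text
knob (205.36245954692555, 234.37864077669903) (211.7104377104377, 195.70538720538718) (201, 230, 10, 9) (208, 187, 8, 20) (array([0.497 , 0.232 , 0.0852]), [np.float64(0.0001588386659098785), np.float64(0.000158838665909886)])
handle (371.5156462585034, 195.10884353741497) (344.43366555924695, 229.75681063122923) (364, 189, 16, 13) (330, 215, 30, 39) ((371.26922607421875, 195.1538543701172), (9.984603881835938, 15.808956146240234), 56.3099365234375) ((344.5, 234.0), (38.0, 29.0), 90.0) (array([ 0.5663, -0.1253,  0.1975]), [np.float64(0.0013425105791452924), np.float64(0.0013425105791452646)])
fork [ 0.6178 -0.1088  0.148 ] [ 0.5377 -0.1359  0.148 ] 18.70351957077513
bolt tri (array([ 0.6186, -0.1094,  0.1472]), [np.float64(0.0007645806517464875), np.float64(0.0007645806517461807)])
collar (array([ 0.5627, -0.1309,  0.1551]), [np.float64(0.003359006724539036), np.float64(0.0033590067245389426)])
foot disc [ 0.5757 -0.1224  0.01  ]
jar mouth [0.488  0.1271 0.12  ]
tin [0.669  0.2989 0.062 ]
ja [0.6795 0.1333 0.07  ]
jb [ 0.6675 -0.0438  0.06  ]
jarTri (array([0.4893, 0.1269, 0.1156]), [np.float64(0.0010859759570961086), np.float64(0.001085975957096119)])
```

Knob (0.497, 0.232, 0.085): its height matches the text. Bolt-to-brush distance is 55 mm, which agrees too. Brush axis ≈ (0.566,-0.126), fork yaw ≈ 18.7°, cradle yaw ≈ -93.5°. Going above the knob.

Emit:
send_rows(
  xyz=[
    [0, 0, 0],
    [0, 0, 0],
    [0, 0, 0],
    [-0.018, -0.0247, 0],
    [-0.018, -0.0247, 0],
    [-0.018, -0.0247, 0],
    [-0.018, -0.0247, 0],
    [-0.018, -0.0247, 0],
    [-0.018, -0.0247, 0],
    [-0.018, -0.0247, 0],
    [-0.018, -0.0247, 0],
    [-0.018, -0.0247, 0],
    [-0.018, -0.0247, 0],
    [-0.018, -0.0247, 0],
    [-0.018, -0.0247, 0],
    [-0.018, -0.0247, 0],
    [-0.018, -0.0247, 0],
    [0, 0, 0],
    [0, 0, 0],
  ],
  rotation=[
    [0, 0, -0.12],
    [0, 0, -0.12],
    [0, 0, -0.12],
    [0, 0, 0],
    [0, 0, 0],
    [0, 0, 0],
    [0, 0, 0],
    [0, 0, 0],
    [0, 0, 0],
    [0, 0, 0],
    [0, 0, 0],
    [0, 0, 0],
    [0, 0, 0],
    [0, 0, 0],
    [0, 0, 0],
    [0, 0, 0],
    [0, 0, 0],
    [0, 0, 0],
    [0, 0, 0],
  ],
  jaw=[0.6, 0.6, 0.6, 0.6, 0.6, 0.6, 0.6, 0.6, 0.6, 0.6, 0.6, 0.6, 0.6, 0.6, 0.6, 0.6, 0.6, 0.6, 0.6],
  newtons=30,
)

```text
time_s: 2.05
tool_pos: [0.4965, 0.2318, 0.4045]
tool_rot: [180.0, -0.0, 176.4]
force: [-0.6, 0.6, 0.7]
grip_width: 0.0523
grasp_force: 0.0
```

Emit:
send_rows(
  xyz=[
    [0, 0, 0.02],
    [0, 0, 0.02],
    [0, 0, 0.02],
    [0, 0, 0.02],
    [0, 0, 0.02],
    [0, 0, 0.02],
    [0, 0, 0.015],
    [0, 0, 0.015],
    [0, 0, 0],
    [0, 0, 0],
    [0, 0, 0],
    [0, 0, 0],
    [0, 0, 0],
  ],
  rotation=[
    [0, 0, 0],
    [0, 0, 0],
    [0, 0, 0],
    [0, 0, 0],
    [0, 0, 0],
    [0, 0, 0],
    [0, 0, 0],
    [0, 0, 0],
    [0, 0, 0],
    [0, 0, 0],
    [0, 0, 0],
    [0, 0, 0],
    [0, 0, 0],
  ],
  jaw=[0.6, 0.6, 0.6, 0.6, 0.6, 0.6, 0.6, 0.6, 0.6, 0, 0, 0, 0],
  newtons=30,
)

```text
time_s: 3.35
tool_pos: [0.4966, 0.2324, 0.2555]
tool_rot: [180.0, 0.1, 176.5]
force: [0.5, -0.0, -0.2]
grip_width: 0.0281
grasp_force: 0.0
```

Emit:
send_rows(
  xyz=[
    [0, 0, 0],
    [0, 0, 0],
    [0, 0, 0],
    [0, 0, 0],
  ],
  rotation=[
    [0, 0, 0],
    [0, 0, 0],
    [0, 0, 0],
    [0, 0, 0],
  ],
  jaw=[0, 0, 0, 0],
  newtons=30,
)

```text
time_s: 3.75
tool_pos: [0.4965, 0.2329, 0.2552]
tool_rot: [179.9, 0.1, 176.5]
force: [-0.0, 2.0, 1.2]
grip_width: 0.017
grasp_force: 30.0
```

Emit:
send_rows(
  xyz=[
    [0, -0.002, 0],
    [0, -0.002, 0],
    [0, -0.002, 0],
    [0, -0.002, 0],
    [0, -0.002, 0],
    [0, -0.002, 0],
    [0, -0.002, 0],
    [0, -0.002, 0],
    [0, -0.002, 0],
    [0, -0.002, 0],
    [0, 0, 0],
  ],
  rotation=[
    [0, 0, 0],
    [0, 0, 0],
    [0, 0, 0],
    [0, 0, 0],
    [0, 0, 0],
    [0, 0, 0],
    [0, 0, 0],
    [0, 0, 0],
    [0, 0, 0],
    [0, 0, 0],
    [0, 0, 0],
  ],
  jaw=[0, 0, 0, 0, 0, 0, 0, 0, 0, 0, 0],
)

```text
time_s: 4.85
tool_pos: [0.4951, 0.2147, 0.2552]
tool_rot: [179.7, 0.1, 176.5]
force: [2.3, 7.8, -0.7]
grip_width: 0.017
grasp_force: 30.0
```

Moved 18 mm at 8 N. On in small steps until the force rises.

Emit:
send_rows(
  xyz=[
    [0, -0.002, 0],
    [0, -0.002, 0],
    [0, -0.002, 0],
    [0, -0.002, 0],
    [0, 0, 0],
  ],
  rotation=[
    [0, 0, 0],
    [0, 0, 0],
    [0, 0, 0],
    [0, 0, 0],
    [0, 0, 0],
  ],
  jaw=[0, 0, 0, 0, 0],
)

```text
time_s: 5.35
tool_pos: [0.4946, 0.2067, 0.2552]
tool_rot: [179.7, 0.1, 176.6]
force: [2.0, 7.5, 0.0]
grip_width: 0.0169
grasp_force: 30.0
```

Emit:
send_rows(
  xyz=[
    [0, -0.002, 0],
    [0, -0.002, 0],
    [0, -0.001, 0],
    [0, 0, 0],
  ],
  rotation=[
    [0, 0, 0],
    [0, 0, 0],
    [0, 0, 0],
    [0, 0, 0],
  ],
  jaw=[0, 0, 0, 0],
)

```text
time_s: 5.75
tool_pos: [0.4942, 0.2048, 0.2553]
tool_rot: [179.4, 0.2, 176.7]
force: [4.9, 15.2, -5.2]
grip_width: 0.0174
grasp_force: 30.0
```

Run:
```python
from h import *
c=snap("top","top1"); 
cv2.imwrite('pics/cr3.png',cv2.resize(c['image'][195:280,170:310],None,fx=5,fy=5,interpolation=cv2.INTER_CUBIC)); print(env.get_obs()['force'])
```

```text
[ 4.55245613 16.0367152  -4.80619982]
```

Force rises to 15 N at y=0.2048 (predicted 0.2058), so the jaw is on the jar. One more small push, then release and rise.

Emit:
send_rows(
  xyz=[
    [0, -0.002, 0],
    [0, -0.001, 0],
    [0, 0, 0],
    [0, 0.003, 0],
    [0, 0.002, 0],
    [0, 0, 0],
    [0, 0, 0],
    [0, 0, 0],
  ],
  rotation=[
    [0, 0, 0],
    [0, 0, 0],
    [0, 0, 0],
    [0, 0, 0],
    [0, 0, 0],
    [0, 0, 0],
    [0, 0, 0],
    [0, 0, 0],
  ],
  jaw=[0, 0, 0, 0, 0, 0.5, 0.5, 0.5],
)

```text
time_s: 6.6
tool_pos: [0.4942, 0.2007, 0.2544]
tool_rot: [-179.9, -0.1, 176.5]
force: [-0.6, -0.3, -0.5]
grip_width: 0.0338
grasp_force: 0.0
```

Emit:
send_rows(
  xyz=[
    [0, 0, -0.01],
    [0, 0, -0.02],
    [0, 0, -0.03],
    [0, 0, -0.03],
    [0, 0, -0.03],
    [0, 0, -0.025],
    [0, 0, 0],
  ],
  rotation=[
    [0, 0, 0],
    [0, 0, 0],
    [0, 0, 0],
    [0, 0, 0],
    [0, 0, 0],
    [0, 0, 0],
    [0, 0, 0],
  ],
  jaw=[0.5, 0.5, 0.5, 0.5, 0.5, 0.5, 0.5],
)

```text
time_s: 7.3
tool_pos: [0.4953, 0.2008, 0.4044]
tool_rot: [179.8, 0.4, 176.4]
force: [0.6, 0.6, -0.4]
grip_width: 0.0434
grasp_force: 0.0
```

Run:
```python
from h import *
c=snap("scene","scene2"); w=snap("wrist","wrist2")
cv2.imwrite('pics/cr4.png',np.hstack([cv2.resize(c['image'][170:300,165:295],(390,390),interpolation=cv2.INTER_CUBIC),cv2.resize(w['image'],(400,300))[:, :] if 0 else cv2.copyMakeBorder(cv2.resize(w['image'],(400,300)),0,90,0,0,cv2.BORDER_CONSTANT)]))
```

```text
(no output)
```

View pics/cr4.png

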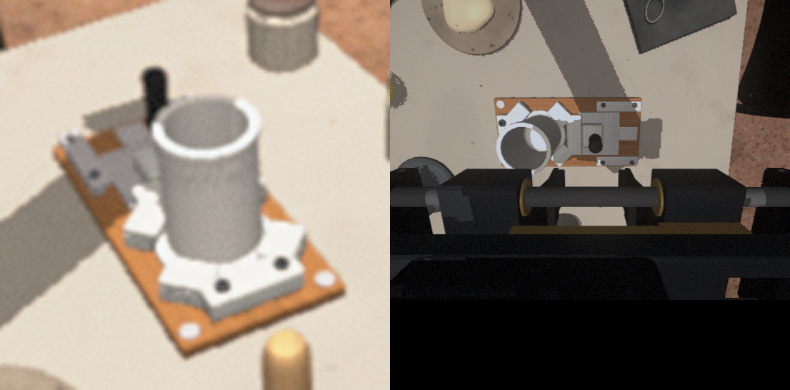

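The crop shows the foot under both jaws' lips, jar upright: mouth centre at scene (234,213) and wrist (186,204), knob at scene (216,201). I triangulate the mouth and the knob.

Run:
```python
from m import *
c=load("scene2");w=load("wrist2")
p=(165+206/3,170+128/3);q=(133*1.4,146*1.4)
print("mouth",tri([ray(c,*p),ray(w,*q)]),onz(c,*p,.12),onz(w,*q,.12))
_,ks=big(mask(c,(0,0,0),(180,255,80),(211,190,222,211)))
print("knob",ks,tri([ray(c,*ks),ray(w,205*1.4,144*1.4)]),onz(c,*ks,.085))
# seat from far board edge
d=np.array([-.06,-.998]);print("seat",np.array([.4998,.2857])+.172*d)
# handle apex/edges rows in scene0 and top0
h=cv2.cvtColor(a['image'],cv2.COLOR_BGR2HSV)
for v in (224,228,232,236,240,244,248): print(v,[tuple(int(t) for t in h[v,u]) for u in range(332,358,3)])
```

```text
mouth (array([0.4887, 0.113 , 0.1146]), [np.float64(0.0018410158904942147), np.float64(0.0018410158904942973)]) [0.4875 0.1066 0.12  ] [0.4856 0.1154 0.12  ]
knob (216.16894977168948, 200.3013698630137) (array([0.4963, 0.2069, 0.0879]), [np.float64(0.00026323842341475617), np.float64(0.0002632384234145335)]) [0.4976 0.2108 0.085 ]
seat [0.4895 0.114 ]
224 [(11, 116, 176), (10, 116, 185), (12, 112, 191), (15, 122, 213), (19, 109, 240), (20, 105, 240), (18, 111, 237), (12, 114, 184), (12, 114, 177)]
228 [(12, 111, 191), (12, 106, 192), (12, 115, 149), (15, 119, 142), (15, 114, 170), (15, 121, 190), (16, 121, 168), (13, 114, 164), (13, 108, 180)]
232 [(16, 50, 215), (13, 111, 195), (13, 113, 117), (15, 114, 123), (15, 113, 144), (16, 113, 153), (16, 115, 146), (9, 83, 165), (11, 117, 178)]
236 [(20, 35, 223), (19, 36, 222), (17, 90, 113), (15, 117, 120), (16, 111, 143), (16, 119, 144), (16, 115, 138), (12, 21, 222), (5, 15, 198)]
240 [(17, 36, 222), (18, 39, 220), (16, 97, 110), (14, 113, 124), (16, 122, 132), (16, 116, 139), (16, 114, 130), (10, 14, 226), (7, 10, 231)]
244 [(18, 36, 221), (17, 43, 218), (17, 106, 108), (15, 113, 122), (16, 110, 130), (16, 108, 132), (15, 106, 123), (6, 11, 232), (8, 9, 234)]
248 [(19, 37, 219), (14, 28, 221), (16, 110, 107), (15, 113, 120), (14, 111, 131), (16, 120, 128), (12, 60, 141), (7, 10, 234), (7, 10, 233)]
```

Jar sits at the seat (0.489,0.114), as predicted. Next, to the brush side at safe height, to measure the handle from the wrist camera.

Emit:
send_rows(
  xyz=[
    [0, 0, -0.03],
    [0, 0, -0.03],
    [-0.002, -0.0245, 0],
    [-0.002, -0.0245, 0],
    [-0.002, -0.0245, 0],
    [-0.002, -0.0245, 0],
    [-0.002, -0.0245, 0],
    [-0.002, -0.0245, 0],
    [-0.002, -0.0245, 0],
    [-0.002, -0.0245, 0],
    [-0.002, -0.0245, 0],
    [-0.002, -0.0245, 0],
    [-0.002, -0.0245, 0],
    [-0.002, -0.0245, 0],
    [-0.002, -0.0245, 0],
    [0, 0, 0],
    [0, 0, 0],
  ],
  rotation=[
    [0, 0, 0],
    [0, 0, 0],
    [0, 0, 0],
    [0, 0, 0],
    [0, 0, 0],
    [0, 0, 0],
    [0, 0, 0],
    [0, 0, 0],
    [0, 0, 0],
    [0, 0, 0],
    [0, 0, 0],
    [0, 0, 0],
    [0, 0, 0],
    [0, 0, 0],
    [0, 0, 0],
    [0, 0, 0],
    [0, 0, 0],
  ],
  jaw=[0.7, 0.7, 0.7, 0.7, 0.7, 0.7, 0.7, 0.7, 0.7, 0.7, 0.7, 0.7, 0.7, 0.7, 0.7, 0.7, 0.7],
)

```text
time_s: 9.1
tool_pos: [0.5003, -0.1183, 0.4585]
tool_rot: [180.0, -0.1, 176.4]
force: [0.1, 0.9, 0.1]
grip_width: 0.0611
grasp_force: 0.0
```

Run:
```python
from h import *
w=snap("wrist","wrist3")
cv2.imwrite('pics/cr5.png',cv2.resize(w['image'][40:340,100:500],(800,600),interpolation=cv2.INTER_CUBIC))
```

```text
(no output)
```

View pics/cr5.png

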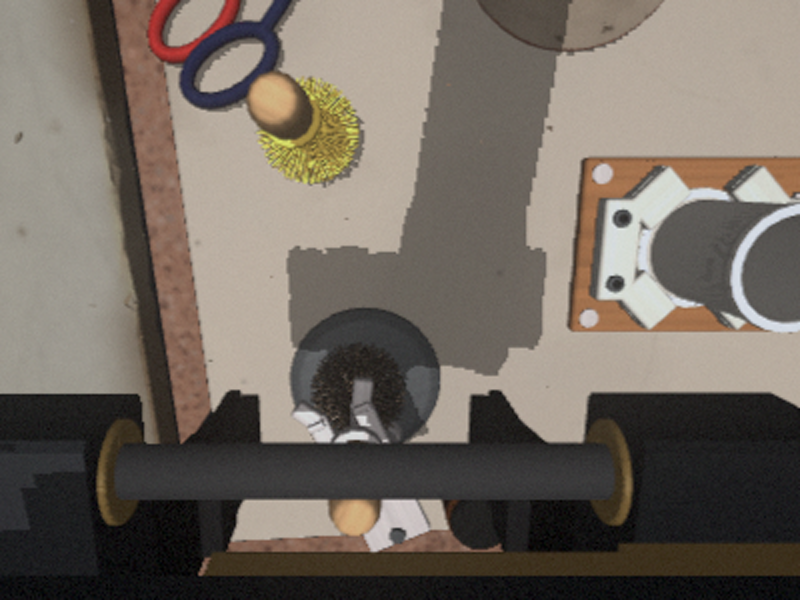

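Wrist crop: handle top at crop (355,513), i.e. full (277,296). Prongs end at crop (305,415) and (362,385), bolt at (398,537), glaze jar b behind at (470,525).

Run:
```python
from m import *
w=load("wrist3"); W=lambda x,y:(100+x/2,40+y/2)
tops=[ray(b,180+702/3.6,150+158/3.6),ray(a,345,223.5),ray(w,*W(355,513))]
print("handle top",tri(tops))
print("handle mid",tri([ray(b,371.5,195.1),ray(a,344.7,237)]))
for z in(.148,): 
  B=onz(w,*W(398,537),z);p1=onz(w,*W(305,415),z);p2=onz(w,*W(362,385),z);print(B,p1,p2,(p1+p2)/2, np.degrees(np.arctan2(*(B-(p1+p2)/2)[1::-1])))
print("collar",onz(w,*W(357,437),.155))
X=np.array([.566,-.1262])
for z in(.216,.156,.022): print(z,[proj(k,[*X,z]) for k in(a,b,w)])
print("pot b",onz(w,*W(472,525),.06))
```

```text
handle top (array([ 0.5655, -0.127 ,  0.2125]), [np.float64(0.001167270024375718), np.float64(0.0006745324854515118), np.float64(0.0015652058729243839)])
handle mid (array([ 0.5676, -0.128 ,  0.1842]), [np.float64(9.783384915813916e-05), np.float64(9.783384915815338e-05)])
[ 0.6214 -0.1063  0.148 ] [ 0.5462 -0.1513  0.148 ] [ 0.5315 -0.1206  0.148 ] [ 0.5388 -0.136   0.148 ] 19.768296239095733
collar [ 0.5571 -0.1248  0.155 ]
0.216 [(np.float64(344.7706927523069), np.float64(221.04463120854018)), (np.float64(374.5339153859208), np.float64(192.99573530604098)), (np.float64(276.6901425499194), np.float64(298.62930228627124))]
0.156 [(np.float64(341.7714155898233), np.float64(250.0524102061459)), (np.float64(367.543989562896), np.float64(198.17132965554302)), (np.float64(277.65324622833225), np.float64(266.9004342092354))]
0.022 [(np.float64(336.0153184605193), np.float64(305.723021613508)), (np.float64(354.86818250059264), np.float64(207.55695649451948)), (np.float64(278.8829249284839), np.float64(226.38941329968057))]
pot b [ 0.6729 -0.0508  0.06  ]
```

Handle axis (0.566,-0.127), mid height 0.184–0.186, which matches. Grasping it.

Emit:
send_rows(
  xyz=[
    [-0.022, -0.0015, 0],
    [-0.022, -0.0015, 0],
    [-0.022, -0.0015, 0],
    [0, 0, 0.02],
    [0, 0, 0.02],
    [0, 0, 0.02],
    [0, 0, 0.02],
    [0, 0, 0.015],
    [0, 0, 0.0135],
    [0, 0, 0],
    [0, 0, 0],
    [0, 0, 0],
    [0, 0, 0],
    [0, 0, 0],
    [0, 0, 0],
    [0, 0, 0],
    [0, 0, 0],
  ],
  rotation=[
    [0, 0, 0],
    [0, 0, 0],
    [0, 0, 0],
    [0, 0, 0],
    [0, 0, 0],
    [0, 0, 0],
    [0, 0, 0],
    [0, 0, 0],
    [0, 0, 0],
    [0, 0, 0],
    [0, 0, 0],
    [0, 0, 0],
    [0, 0, 0],
    [0, 0, 0],
    [0, 0, 0],
    [0, 0, 0],
    [0, 0, 0],
  ],
  jaw=[0.7, 0.7, 0.7, 0.7, 0.7, 0.7, 0.7, 0.7, 0.7, 0.7, 0, 0, 0, 0, 0, 0, 0],
  newtons=35,
)

```text
time_s: 10.85
tool_pos: [0.5663, -0.1267, 0.3515]
tool_rot: [180.0, 0.0, 176.5]
force: [0.2, 0.2, 1.4]
grip_width: 0.0234
grasp_force: 35.0
```

Emit:
send_rows(
  xyz=[
    [0, 0, -0.005],
    [0, 0, -0.005],
    [0, 0, 0],
    [0.0092, -0.0039, 0],
    [0.0092, -0.0039, 0],
    [0.0092, -0.0039, 0],
    [0.0092, -0.0039, 0],
    [0, 0, 0],
  ],
  rotation=[
    [0, 0, 0],
    [0, 0, 0],
    [0, 0, 0],
    [0, 0, 0],
    [0, 0, 0],
    [0, 0, 0],
    [0, 0, 0],
    [0, 0, 0],
  ],
  jaw=[0, 0, 0, 0, 0, 0, 0, 0],
)

```text
time_s: 11.65
tool_pos: [0.527, -0.1411, 0.3614]
tool_rot: [180.0, -0.0, 176.4]
force: [-0.4, 0.3, -1.3]
grip_width: 0.0235
grasp_force: 35.0
```

Emit:
send_rows(
  xyz=[
    [0.0092, -0.0039, 0],
    [0.0092, -0.0039, 0],
    [0.0092, -0.0039, 0],
    [0.0092, -0.0039, 0],
    [0, 0, -0.025],
    [0, 0, -0.025],
    [0, 0, -0.025],
    [0, 0, -0.025],
    [0, 0, -0.025],
    [0, 0, 0],
  ],
  rotation=[
    [0, 0, 0],
    [0, 0, 0],
    [0, 0, 0],
    [0, 0, 0],
    [0, 0, 0],
    [0, 0, 0],
    [0, 0, 0],
    [0, 0, 0],
    [0, 0, 0],
    [0, 0, 0],
  ],
  jaw=[0, 0, 0, 0, 0, 0, 0, 0, 0, 0],
)

```text
time_s: 12.65
tool_pos: [0.491, -0.154, 0.4898]
tool_rot: [-180.0, 0.4, 176.4]
force: [0.6, -0.5, -1.6]
grip_width: 0.0232
grasp_force: 35.0
```

Emit:
send_rows(
  xyz=[
    [0.0014, 0.0223, 0],
    [0.0014, 0.0223, 0],
    [0.0014, 0.0223, 0],
    [0.0014, 0.0223, 0],
    [0.0014, 0.0223, 0],
    [0.0014, 0.0223, 0],
    [0.0014, 0.0223, 0],
    [0.0014, 0.0223, 0],
    [0.0014, 0.0223, 0],
    [0.0014, 0.0223, 0],
    [0.0014, 0.0223, 0],
    [0.0014, 0.0223, 0],
    [0, 0, 0],
    [0, 0, 0],
  ],
  rotation=[
    [0, 0, 0],
    [0, 0, 0],
    [0, 0, 0],
    [0, 0, 0],
    [0, 0, 0],
    [0, 0, 0],
    [0, 0, 0],
    [0, 0, 0],
    [0, 0, 0],
    [0, 0, 0],
    [0, 0, 0],
    [0, 0, 0],
    [0, 0, 0],
    [0, 0, 0],
  ],
  jaw=[0, 0, 0, 0, 0, 0, 0, 0, 0, 0, 0, 0, 0, 0],
)

```text
time_s: 14.05
tool_pos: [0.4904, 0.1146, 0.4851]
tool_rot: [-179.9, -0.1, 176.5]
force: [0.5, -0.5, -1.5]
grip_width: 0.0233
grasp_force: 35.0
```

Run:
```python
from h import *
c=snap("scene","scene4");t=snap("top","top4")
f=lambda i:cv2.resize(i,(390,390),interpolation=cv2.INTER_CUBIC)
cv2.imwrite('pics/cr6.png',np.hstack([f(c['image'][120:300,150:330]),f(t['image'][170:300,180:310])]))
print([proj(k,X) for k in (c,t) for X in([.489,.114,.155],[.489,.114,.12])])
```

```text
[(np.float64(231.3508852236407), np.float64(195.97539100077265)), (np.float64(232.54137295171424), np.float64(210.56001155373002)), (np.float64(255.98860006329338), np.float64(234.80094115145198)), (np.float64(256.51939098433036), np.float64(236.1574214045955))]
```

View pics/cr6.png

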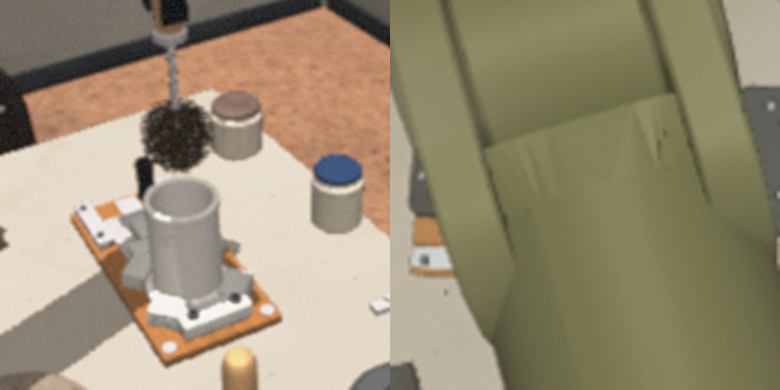

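The brush hangs over the mouth: bristles at scene (231,181), mouth centre (234,212). That is within about 3 mm. Lowering.

Emit:
send_rows(
  xyz=[
    [0, -0.001, 0.015],
    [0, -0.001, 0.015],
    [0, 0, 0.01],
    [0, 0, 0.01],
    [0, 0, 0.01],
    [0, 0, 0.01],
    [0, 0, 0.01],
    [0, 0, 0],
  ],
  rotation=[
    [0, 0, 0],
    [0, 0, 0],
    [0, 0, 0],
    [0, 0, 0],
    [0, 0, 0],
    [0, 0, 0],
    [0, 0, 0],
    [0, 0, 0],
  ],
  jaw=[0, 0, 0, 0, 0, 0, 0, 0],
)

```text
time_s: 14.95
tool_pos: [0.4901, 0.1136, 0.4046]
tool_rot: [180.0, -0.1, 176.5]
force: [0.1, 3.7, -6.0]
grip_width: 0.0234
grasp_force: 35.0
```

Emit:
send_rows(
  xyz=[
    [0, 0, 0.01],
    [0, 0, 0.01],
    [0, 0, 0.01],
    [0, 0, 0.01],
    [0, 0, 0.007],
    [0, 0, 0],
    [0, 0, 0],
  ],
  rotation=[
    [0, 0, 0],
    [0, 0, 0],
    [0, 0, 0],
    [0, 0, 0],
    [0, 0, 0],
    [0, 0, 0],
    [0, 0, 0],
  ],
  jaw=[0, 0, 0, 0, 0, 0, 0],
)

```text
time_s: 15.65
tool_pos: [0.4902, 0.1132, 0.3576]
tool_rot: [-180.0, -0.1, 176.5]
force: [0.6, 5.0, -7.4]
grip_width: 0.0236
grasp_force: 35.1
```

Emit:
send_rows(
  xyz=[
    [0, 0.001, 0.002],
    [0, 0.001, 0],
    [0, 0, 0],
  ],
  rotation=[
    [0, 0, 0],
    [0, 0, 0],
    [0, 0, 0],
  ],
  jaw=[0, 0, 0],
)

```text
time_s: 15.95
tool_pos: [0.4906, 0.1143, 0.3569]
tool_rot: [-179.9, -0.0, 176.4]
force: [-1.3, 2.5, -1.7]
grip_width: 0.0233
grasp_force: 35.0
```

Run:
```python
from h import *
c=snap("scene","scene5")
cv2.imwrite('pics/cr7.png',cv2.resize(c['image'][130:280,170:300],None,fx=4,fy=4,interpolation=cv2.INTER_CUBIC))
s=env.get_obs();x,y,z=s['tool_pos'];print(s['tool_pos'],s['force'])
for d in(.182,.164+.03,.1945,.2025,.2125): print(d,(np.array(proj(c,[x,y,z-d]))-[170,130])*4)
```

```text
[0.49053264 0.11430619 0.35691708] [-1.40843114  2.21107724 -1.47559071]
0.182 [245.13174084 228.18243745]
0.194 [246.8128894  249.04374647]
0.1945 [246.88233907 249.90554482]
0.2025 [247.98711619 263.61468251]
0.2125 [249.35131191 280.54293575]
```

View pics/cr7.png

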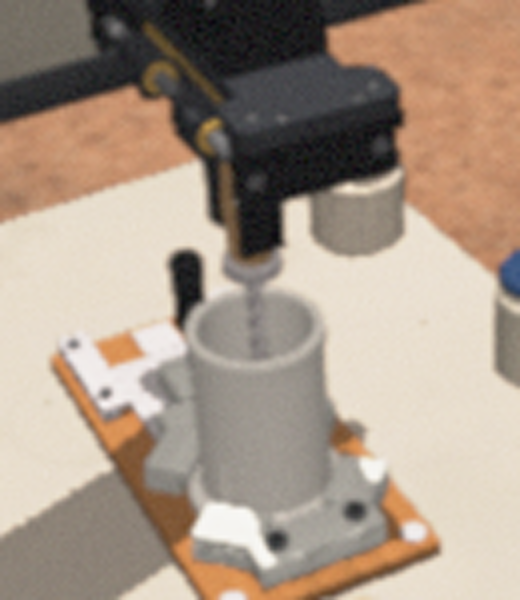

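Collar at crop (252,268), about where expected after the scene camera's 2-pixel offset (which the jar mouth shows too). So there is no slip, and the brush is in the jar at the bottom. Now the strokes.

Emit:
send_rows(
  xyz=[
    [0, 0, -0.011],
    [0, 0, -0.011],
    [0, 0, -0.011],
    [0, 0, -0.011],
    [0, 0, -0.011],
    [0, 0, 0],
    [0, 0, 0],
    [0, 0, 0.011],
    [0, 0, 0.011],
    [0, 0, 0.011],
    [0, 0, 0.011],
    [0, 0, 0.011],
    [0, 0, 0],
    [0, 0, 0],
  ],
  rotation=[
    [0, 0, 0],
    [0, 0, 0],
    [0, 0, 0],
    [0, 0, 0],
    [0, 0, 0],
    [0, 0, 0],
    [0, 0, 0],
    [0, 0, 0],
    [0, 0, 0],
    [0, 0, 0],
    [0, 0, 0],
    [0, 0, 0],
    [0, 0, 0],
    [0, 0, 0],
  ],
  jaw=[0, 0, 0, 0, 0, 0, 0, 0, 0, 0, 0, 0, 0, 0],
)

```text
time_s: 17.4
tool_pos: [0.4905, 0.1148, 0.3559]
tool_rot: [-179.9, -0.1, 176.5]
force: [-0.5, 0.8, -5.1]
grip_width: 0.0233
grasp_force: 35.0
```

Emit:
send_rows(
  xyz=[
    [0, 0, -0.011],
    [0, 0, -0.011],
    [0, 0, -0.011],
    [0, 0, -0.011],
    [0, 0, -0.011],
    [0, 0, 0],
    [0, 0, 0],
    [0, 0, 0.011],
    [0, 0, 0.011],
    [0, 0, 0.011],
    [0, 0, 0.011],
    [0, 0, 0.011],
    [0, 0, 0],
    [0, 0, 0],
  ],
  rotation=[
    [0, 0, 0],
    [0, 0, 0],
    [0, 0, 0],
    [0, 0, 0],
    [0, 0, 0],
    [0, 0, 0],
    [0, 0, 0],
    [0, 0, 0],
    [0, 0, 0],
    [0, 0, 0],
    [0, 0, 0],
    [0, 0, 0],
    [0, 0, 0],
    [0, 0, 0],
  ],
  jaw=[0, 0, 0, 0, 0, 0, 0, 0, 0, 0, 0, 0, 0, 0],
)

```text
time_s: 18.8
tool_pos: [0.4904, 0.1149, 0.3559]
tool_rot: [-180.0, -0.1, 176.5]
force: [-0.6, 0.5, -4.9]
grip_width: 0.0236
grasp_force: 35.0
```

Emit:
send_rows(
  xyz=[
    [0, 0, -0.011],
    [0, 0, -0.011],
    [0, 0, -0.011],
    [0, 0, -0.011],
    [0, 0, -0.011],
    [0, 0, 0],
    [0, 0, 0],
  ],
  rotation=[
    [0, 0, 0],
    [0, 0, 0],
    [0, 0, 0],
    [0, 0, 0],
    [0, 0, 0],
    [0, 0, 0],
    [0, 0, 0],
  ],
  jaw=[0, 0, 0, 0, 0, 0, 0],
)

```text
time_s: 19.5
tool_pos: [0.4908, 0.1148, 0.4138]
tool_rot: [179.9, 0.1, 176.5]
force: [-2.5, 0.3, 2.4]
grip_width: 0.0234
grasp_force: 35.0
```

Emit:
send_rows(
  xyz=[
    [0, 0, -0.012],
    [0, 0, -0.012],
    [0, 0, -0.012],
    [0, 0, -0.012],
    [0, 0, -0.012],
    [0, 0, -0.012],
    [0, 0, 0],
    [0, 0, 0],
  ],
  rotation=[
    [0, 0, 0],
    [0, 0, 0],
    [0, 0, 0],
    [0, 0, 0],
    [0, 0, 0],
    [0, 0, 0],
    [0, 0, 0],
    [0, 0, 0],
  ],
  jaw=[0, 0, 0, 0, 0, 0, 0, 0],
)

```text
time_s: 20.3
tool_pos: [0.4907, 0.1148, 0.4844]
tool_rot: [180.0, 0.0, 176.5]
force: [-0.1, 0.2, -1.3]
grip_width: 0.023
grasp_force: 35.0
```

Run:
```python
from h import *
c=snap("scene","scene6");o=load("scene4")
s=env.get_obs();print(s['tool_pos'],s['tool_rot'],s['force'])
def tm(x0,y0,x1,y1,n):
    t=o['image'][y0:y1,x0:x1];r=cv2.matchTemplate(c['image'][y0-10:y1+10,x0-10:x1+10],t,cv2.TM_CCOEFF_NORMED);_,v,_,l=cv2.minMaxLoc(r);print(n,v,l[0]-10,l[1]-10)
tm(212,165,250,198,"bristles");tm(218,131,240,145,"collar");tm(214,203,255,262,"jar");tm(208,190,221,210,"knob")
cv2.imwrite('pics/cr8.png',np.hstack([cv2.resize(i['image'][115:300,160:300],None,fx=2.8,fy=2.8,interpolation=cv2.INTER_CUBIC) for i in(o,c)]))
print(proj(c,[.4908,.1148,.4851-.164]),proj(o,[.4904,.1146,.4851-.164]))
```

```text
[0.49054741 0.11483995 0.4838623 ] [-1.79985642e+02 -3.34128310e-02  1.76461324e+02] [-0.1532846  -0.17172006 -2.44089642]
bristles 0.9899977445602417 0 0
collar 0.9937869310379028 0 0
jar 0.9948493242263794 0 0
knob 0.998376727104187 0 0
(np.float64(225.54845025467947), np.float64(115.67573228076608)) (np.float64(225.3948849421003), np.float64(115.77077293458608))
```

No slip and the jar is unmoved. Bringing the brush back in front of the fork.

Emit:
send_rows(
  xyz=[
    [-0.0014, -0.0223, 0],
    [-0.0014, -0.0223, 0],
    [-0.0014, -0.0223, 0],
    [-0.0014, -0.0223, 0],
    [-0.0014, -0.0223, 0],
    [-0.0014, -0.0223, 0],
    [-0.0014, -0.0223, 0],
    [-0.0014, -0.0223, 0],
    [-0.0014, -0.0223, 0],
    [-0.0014, -0.0223, 0],
    [-0.0014, -0.0223, 0],
    [-0.0014, -0.0223, 0],
    [0, 0, 0],
    [0, 0, 0.0245],
    [0, 0, 0.0245],
    [0, 0, 0.0245],
    [0, 0, 0.0245],
    [0, 0, 0.0245],
    [0, 0, 0],
    [0, 0, 0],
  ],
  rotation=[
    [0, 0, 0],
    [0, 0, 0],
    [0, 0, 0],
    [0, 0, 0],
    [0, 0, 0],
    [0, 0, 0],
    [0, 0, 0],
    [0, 0, 0],
    [0, 0, 0],
    [0, 0, 0],
    [0, 0, 0],
    [0, 0, 0],
    [0, 0, 0],
    [0, 0, 0],
    [0, 0, 0],
    [0, 0, 0],
    [0, 0, 0],
    [0, 0, 0],
    [0, 0, 0],
    [0, 0, 0],
  ],
  jaw=[0, 0, 0, 0, 0, 0, 0, 0, 0, 0, 0, 0, 0, 0, 0, 0, 0, 0, 0, 0],
)

```text
time_s: 22.35
tool_pos: [0.4909, -0.1527, 0.3617]
tool_rot: [180.0, -0.1, 176.5]
force: [-0.4, 0.6, -0.9]
grip_width: 0.0231
grasp_force: 35.0
```

Emit:
send_rows(
  xyz=[
    [-0.0092, 0.0034, 0],
    [-0.0092, 0.0039, 0],
    [-0.0092, 0.0039, 0],
    [-0.0092, 0.0039, 0],
    [-0.0092, 0.0039, 0],
    [-0.0092, 0.0039, 0],
    [-0.0092, 0.0039, 0],
    [-0.0092, 0.0039, 0],
    [0, 0, 0],
    [0, 0, 0],
  ],
  rotation=[
    [0, 0, 0],
    [0, 0, 0],
    [0, 0, 0],
    [0, 0, 0],
    [0, 0, 0],
    [0, 0, 0],
    [0, 0, 0],
    [0, 0, 0],
    [0, 0, 0],
    [0, 0, 0],
  ],
  jaw=[0, 0, 0, 0, 0, 0, 0, 0, 0, 0],
)

```text
time_s: 23.35
tool_pos: [0.5663, -0.1272, 0.3615]
tool_rot: [-180.0, -0.0, 176.5]
force: [0.6, -0.7, -1.9]
grip_width: 0.0236
grasp_force: 35.0
```

Clean entry. Lowering onto the seat.

Emit:
send_rows(
  xyz=[
    [0, 0.0005, 0.004],
    [0, 0, 0.003],
    [0, 0, 0.003],
    [0, 0, 0.0005],
    [0, 0, 0],
    [0, 0, 0],
  ],
  rotation=[
    [0, 0, 0],
    [0, 0, 0],
    [0, 0, 0],
    [0, 0, 0],
    [0, 0, 0],
    [0, 0, 0],
  ],
  jaw=[0, 0, 0, 0, 0, 0],
)

```text
time_s: 23.95
tool_pos: [0.566, -0.1268, 0.3516]
tool_rot: [180.0, -0.0, 176.4]
force: [-2.7, 0.0, 2.6]
grip_width: 0.0236
grasp_force: 35.0
```

Emit:
send_rows(
  xyz=[
    [0, 0, 0],
    [0, 0, 0],
    [0, 0, 0],
    [0, 0, 0],
    [0, 0, 0],
    [0, 0, -0.01],
    [0, 0, -0.02],
    [0, 0, -0.03],
    [0, 0, -0.03],
    [0, 0, -0.02],
    [0.03, 0, 0],
    [0.03, 0, 0],
    [0.03, 0, 0],
    [0, 0, 0],
    [0, 0, 0],
  ],
  rotation=[
    [0, 0, 0],
    [0, 0, 0],
    [0, 0, 0],
    [0, 0, 0],
    [0, 0, 0],
    [0, 0, 0],
    [0, 0, 0],
    [0, 0, 0],
    [0, 0, 0],
    [0, 0, 0],
    [0, 0, 0],
    [0, 0, 0],
    [0, 0, 0],
    [0, 0, 0],
    [0, 0, 0],
  ],
  jaw=[0.35, 0.4, 0.5, 0.6, 0.6, 0.6, 0.6, 0.6, 0.6, 0.6, 0.6, 0.6, 0.6, 0.6, 0.6],
)

```text
time_s: 25.45
tool_pos: [0.4763, -0.1213, 0.4623]
tool_rot: [179.9, 0.2, 176.5]
force: [-0.5, -0.2, -0.4]
grip_width: 0.0523
grasp_force: 0.0
```

Run:
```python
from h import *
c=snap("scene","scene7");o=load("scene0")
def tm(o,x0,y0,x1,y1,n):
    t=o['image'][y0:y1,x0:x1];r=cv2.matchTemplate(c['image'][y0-10:y1+10,x0-10:x1+10],t,cv2.TM_CCOEFF_NORMED);_,v,_,l=cv2.minMaxLoc(r);print(n,v,l[0]-10,l[1]-10)
tm(o,334,218,356,258,"handle");tm(o,318,275,360,312,"bristles");tm(load("scene2"),214,203,255,262,"jar");tm(load("scene2"),208,185,221,210,"knob")
for n,B in(("tin",(246,162,273,194)),("a",(291,191,320,227))): tm(o,*B,n)
cv2.imwrite('pics/cr8.png',cv2.resize(c['image'][150:340,170:380],None,fx=3,fy=3,interpolation=cv2.INTER_CUBIC))
```

```text
handle 0.9801297783851624 0 0
bristles 0.9828513264656067 0 0
jar 0.897610604763031 0 0
knob 0.9203495383262634 0 0
tin 0.9947654008865356 0 0
a 0.5651810169219971 0 0
```

View pics/cr8.png

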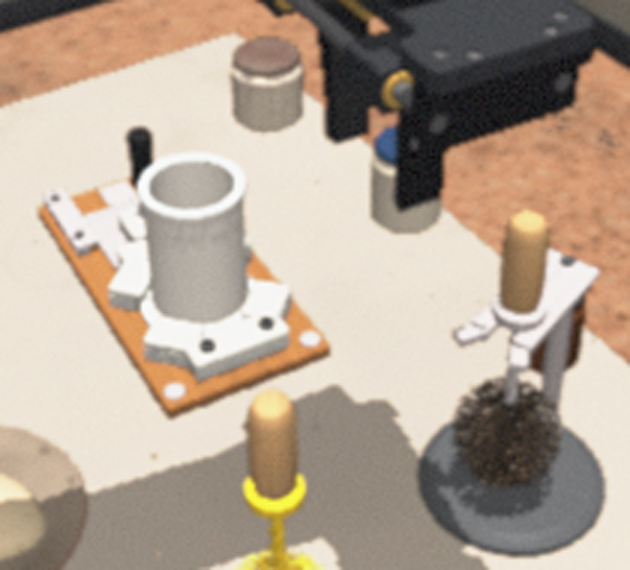

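The brush hangs in the fork at its starting pixels (handle crop (523,262), collar (520,310)). The jar is clamped upright at crop (192,240), the pots are untouched and the gripper is clear. Handing in.

```bash
python3 -c "
from cell import env
print(env.sign_off())"
```

```text
the job is handed in; nothing more can be done
None
```

The jar is clamped and was given three full strokes, the brush hangs back in its fork by the collar, and I handed the job in at about 25.5 s with no verdict returned.

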